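Open the push-catch spice cupboard

TASK

A tin has been left standing in the way of the spice cupboard's door, the plain white one without a handle, hinged on its left side. Push the tin gently along the worktop, without gripping, lifting or tipping it, until it stands clear of everything the door will sweep; then press the door in at its free right-hand edge, near the top, so that the push catch lets go and springs it ajar, and with a finger behind that edge swing it wide open, about square to the cupboard. The door must not touch the tin, and everything else stays where it is.

Things in the scene. Friction and masses are not known exactly. Their poses are not given: they have to be found in the camera images.
- spice_cupboard: small worktop spice cupboard of light wood, fixed, 340 mm wide (its y), 160 mm deep, top at 220 mm. Origin on the worktop under the middle of the carcass's front; its x points into the cupboard, y to its left seen from the robot, z up. The door covers its left half (from y = +168 to -11 mm); the right half is an open niche in which a tall and a short mill stand.
- door (a joint): angle of the door in rad: 0 shut, grows as it opens towards the robot, stops at 1.66; -0.030 when pushed in against its stop. Once the catch has let go a spring plunger pushes it out to 0.38 to 0.5 (65 to 85 mm at the edge); beyond that it swings with light friction (about 0.05 N m) and stays where it is left.
- door_hinge (a point): point on the door's upright hinge axis, 114 mm above the worktop, at x = -6, y = +169 mm of the cupboard frame. Door: plain white panel, no handle, 15 mm thick, from 10 to 218 mm high, its free edge 180 mm from this axis; shut, its outer face is at x = -21 mm and its inner face, in line with the axis, at x = -6 mm.
- door_edge (a point): point on the door's outer face, 165 mm from the hinge axis (15 mm from the free edge), 185 mm above the worktop: a good place to press; moves with the door. Pressed in about 3.5 mm here (4 to 5 N; it stops at 5 mm) the catch lets go, and the door springs out as the finger draws back. Nothing sticks out behind the upper half of the door.
- pawl (a joint): the catch's pawl, inside the cupboard: 0 while it holds the door, 0.014 (m) once released
- tin: round tin with a green and white printed label, 57 mm in diameter, 72 mm high, about 0.18 kg, loose. Origin at the centre of its underside, z up along its axis. Starts upright on the worktop in front of the door, within the door's swing.
- onion: loose brown onion, 75 mm across, on the worktop to the left of the cupboard's front, outside the door's swing; origin at its underside
- bowl: loose white bowl of pasta, 98 mm across, 61 mm high, on the worktop to the right in front of the niche; origin at its underside
- tall_mill: loose pepper mill, 51 mm across, 177 mm high, in the niche; origin at its underside
- short_mill: loose salt mill, 42 mm across, 123 mm high, in the niche; origin at its underside
- garlic: loose bulb of garlic, 50 mm, on the worktop at the left; origin at its underside
- timer: loose round kitchen timer with a white base and a red crown, 61 mm across, 46 mm high, on the worktop at the left near the robot; origin at its underside
- glass: loose drinking glass, 80 mm across, 102 mm high, on the worktop at the far left; origin at its underside

How it is judged:
By the outcome, as a careful person would: the job done as asked, in the order asked, and still so for the second after the job is handed in, with the robot touching nothing.
It also fails if it takes over 58 s, if anything falls off the work surface, if the arm or the gripper's body presses on something with over 40 N, if the wrist force passes 120 N, or if a joint passes its speed limit or range.

ROBOT

A 6-joint arm with a two-finger parallel gripper is mounted at the origin on a cart in front of the work surface, level with it; the furniture and walls round the work are solid. World frame = base frame: x ahead of the robot, y to its left, z up, the work surface at z = 0. Lengths are in m, angles in rad, forces in N, time in s.
With the tool pointing down it reaches from about 0.225 to 0.875 m from the base axis. Payload 3.4 kg.
Tool frame: the origin (TCP) lies on the centre line of the jaws, within the pads' length; the fingertips stand 22 mm ahead of it and the grasp point (between the pads) lies 3 mm ahead of it; z points along the fingers, y is the line along which they close (so a half turn about z gives the same grasp; the last joint's range is limited). The gripper opens to 85 mm and grips with 20 to 120 N. Pads are 22 mm wide; open, the fingers measure 114 mm over their backs; the gripper's body (76 mm by 85 mm) begins 54 mm behind the grasp point. The pads swing forward as they close: fully open they stand 13 mm farther back than shut.
Start: joints at [1.175, 0.276, 1.505, -0, 1.361, -0.121], TCP at [0.156, 0.553, 0.253] pointing down, gripper open.
Joint ranges: [-2.89, 2.89], [-0.75, 2.08], [0.22, 2.7], [-1.18, 4.32], [0.11, 2.71], [-2.7, 2.7]. Speed limits (rad/s): [2.57, 2.57, 3.14, 3.14, 3.14, 3.14].

INTERFACE

Orientations are given as a unit quaternion [w, x, y, z].
In Python, from rig import manip gives the robot as it stands.
- The arm moves only by the shell command python3 steer.py FILE [OPENING] [FORCE], which reads ROWS from the file FILE. ROWS is a JSON list of rows, 1 to 5 of them, each written [[dx, dy, dz], turn]: dx, dy, dz in m, then a turn about the tool's z in rad; each row shifts and turns the commanded pose from where the row before left it, along the tool's axes as they then stand; what a row does not reach is not made up. A row lasts 1/12 s, in which the tool goes at most 0.0417 m and 0.125 rad, less where a joint would pass 70% of its speed; a pose out of reach is approached as far as the arm can. OPENING is the finger opening in m, set as the command begins (- or left out keeps the last). The fingers move at their own pace and stop on an object; FORCE is the grip in N (left out, the last holds). Time passes only in rows, so rows that do not move let the fingers close. It prints the time, the measured TCP pose, the force, the opening and the grip force at its end. Input that does not fit is refused with a message, and nothing moves.
- manip.get_state(): the state, without advancing time (a new reading comes with each control period).
- manip.get_image(name): name is "scene" or "side" or "wrist"; returns a dict with "img" (420x560x3 uint8, red, green, blue), "camera_matrix" (3x3 intrinsics, pixels), "T" (4x4, takes a point from camera to world coordinates); the wrist camera has in their place "hand_eye" (4x4, takes a point from camera to tool coordinates, whose origin is the TCP and whose axes are the flange's). Camera axes: x right, y down, z forward; pixel columns grow to the right and rows downward; lengths in m; the calibration is good to about 2 mm. A picture is of the moment at which its call begins: read the wrist's pose just before it. There is no depth.
- manip.sign_off(): hands the job in; it is judged then, once.
The state is a dict: "clock": time; "qpos": joint angles; "qd": joint speeds; "effort": joint torques, N m; "position": TCP position; "ee_rot": TCP orientation; "contact_force": force on the tool from outside, world axes, zero at the start; "moment": the same for the moment, N m; "width": finger opening in m; "gripper_force": force on a finger pad.
Only numpy, scipy, OpenCV 4.12 (cv2) and the standard library are available. Lean on these libraries where they do the work, as an engineer would, in place of code of your own. Each camera call takes 0.05 s, during which the arm holds its last target. There are 200 camera calls.

## Working session

There is one attempt and no reset: what is moved stays moved. The work goes in short steps, Python scripts to look and compute and a shell command to move; the robot and the scene stay as the last step left them, time stands still between calls to the robot, and variables do not carry over. Pictures are saved under pics/ and viewed, at most 10 in all, crops included, and the job is handed in when it is done.

```bash
ls; mkdir -p pics; python3 - <<'E'
from rig import manip
import cv2,numpy as np
s=manip.get_state(); print({k:np.round(v,3).tolist() for k,v in s.items()})
for n in("scene","side"):
    d=manip.get_image(n); cv2.imwrite(f"pics/{n}0.png",d["img"][:,:,::-1]); np.savez(f"{n}.npz",**d)
    print(n,np.round(d["camera_matrix"],1).tolist(),np.round(d["T"],4).tolist())
E
```

```text
pics
rig.py
steer.py
{'clock': 0.0, 'qpos': [1.175, 0.277, 1.506, 0.0, 1.361, -0.121], 'qd': [-0.001, 0.001, -0.001, -0.002, 0.0, 0.001], 'effort': [0.0, -41.678, -24.581, 0.001, 0.011, -0.0], 'position': [0.156, 0.553, 0.252], 'ee_rot': [-0.0, 0.137, 0.991, -0.001], 'contact_force': [0.563, -0.341, 0.408], 'moment': [0.065, -0.001, 0.01], 'gripper_force': 0.0, 'width': 0.086}
scene [[526.4, 0.0, 271.7], [0.0, 526.4, 208.4], [0.0, 0.0, 1.0]] [[0.8647, -0.249, 0.4362, -0.0089], [-0.5021, -0.452, 0.7373, -0.886], [0.0136, -0.8566, -0.5159, 0.804], [0.0, 0.0, 0.0, 1.0]]
side [[483.4, 0.0, 278.7], [0.0, 483.4, 207.7], [0.0, 0.0, 1.0]] [[0.3861, -0.4218, 0.8204, -0.5129], [-0.9225, -0.1732, 0.3451, -0.3591], [-0.0035, -0.89, -0.456, 0.7328], [0.0, 0.0, 0.0, 1.0]]
```

View pics/scene0.png

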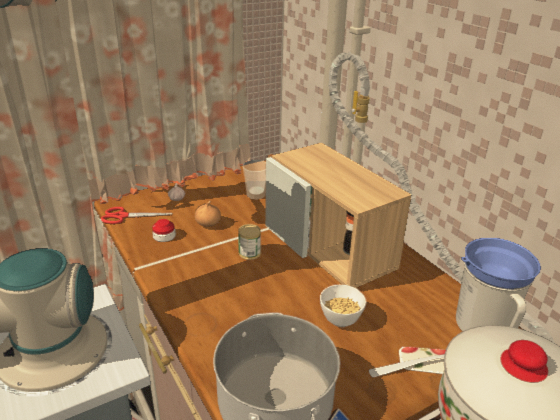

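View pics/side0.png

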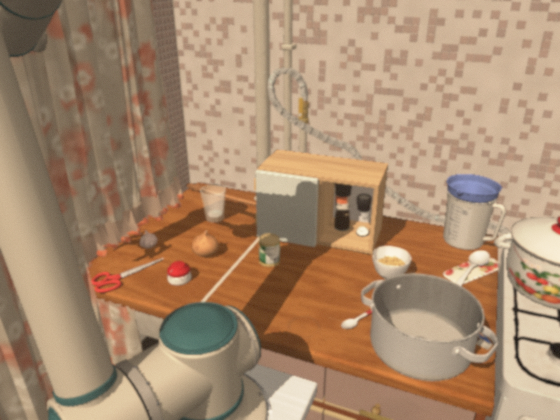

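```bash
python3 - <<'E'
import cv2
a=cv2.imread("pics/scene0.png")[140:290,230:430]; b=cv2.imread("pics/side0.png")[145:295,240:440]
for n,i in(("c1",a),("c2",b)): cv2.imwrite(f"pics/{n}.png",cv2.resize(i,(800,600),interpolation=cv2.INTER_CUBIC))
E
```

```text
(no output)
```

View pics/c1.png

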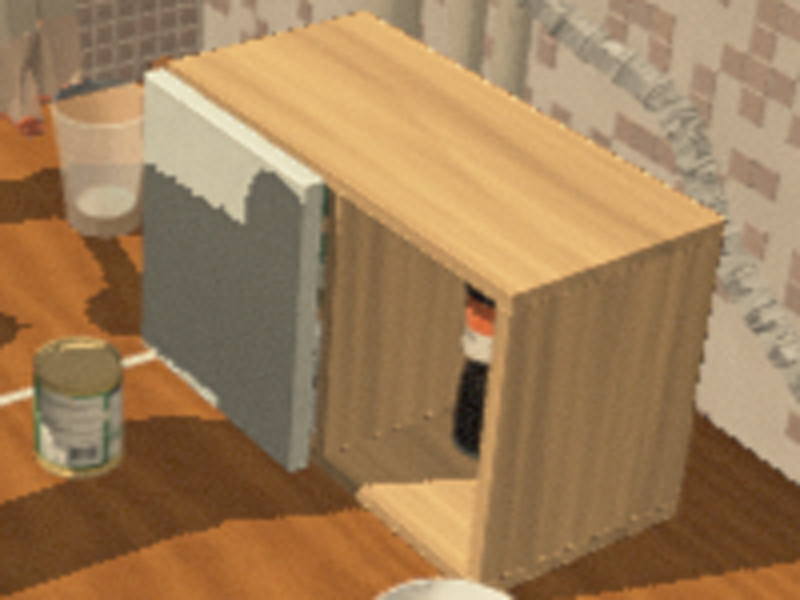

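View pics/c2.png

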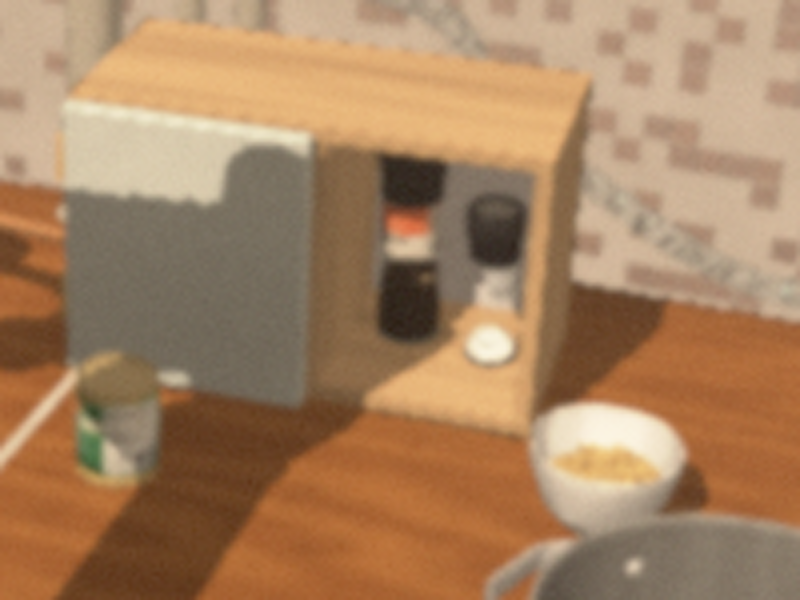

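```bash
cat > h.py <<'E'
import numpy as np
def ray(n,u,v):
    d=np.load(f"{n}.npz");K=d["camera_matrix"];T=d["T"]
    return T[:3,3],T[:3,:3]@np.linalg.solve(K,[u,v,1.])
def onz(n,u,v,z):
    o,r=ray(n,u,v); return o+r*(z-o[2])/r[2]
O={"scene":(230,140),"side":(240,145)}
def crop(n,u,v,z): return onz(n,O[n][0]+(u+.5)/4-.5,O[n][1]+(v+.5)/4-.5,z)
def full(n,u,v,z): return onz(n,u,v,z)
E
python3 - <<'E'
from h import *
P={"BL":(.22,(363,13),(145,22)),"BR":(.22,(724,220),(590,80)),"FR":(.22,(512,297),(548,163)),"FRb":(0,(472,585),(525,437)),
"FL":(.22,(165,62),(70,98)),"doorL":(.218,(147,75),(66,102)),"doorR":(.218,(307,185),(312,138)),"doorRb":(.01,(293,470),(303,405)),"doorLb":(.01,(143,343),(68,362)),"tintop":(.072,(79,360),(118,378)),"tinbotnear":(0,(79,475),(118,484))}
for k,(z,a,b) in P.items(): print(k,np.round(crop("scene",*a,z)[:2],4),np.round(crop("side",*b,z)[:2],4))
for k,(z,a,b) in {"onion":(.035,(208,214),(206,244)),"bowltop":(.061,(343,303),(391,260)),"timer":(.023,(164,231),(179,272)),"garlic":(.02,(177,194),(149,241)),"glass":(.0,(257,193),(214,217)),"pot":(.13,(277,360),(427,310))}.items(): print(k,np.round(full("scene",*a,z)[:2],4),np.round(full("side",*b,z)[:2],4))
E
```

```text
BL [0.7744 0.1837] [0.7596 0.1847]
BR [ 0.7911 -0.1507] [ 0.7704 -0.1504]
FR [ 0.6335 -0.1587] [ 0.62  -0.154]
FRb [ 0.6498 -0.1341] [ 0.6421 -0.1526]
FL [0.6172 0.1808] [0.6023 0.174 ]
doorL [0.5995 0.1731] [0.5991 0.1756]
doorR [6.084e-01 6.000e-04] [ 0.6048 -0.0007]
doorRb [0.6115 0.0035] [ 6.078e-01 -3.000e-04]
doorLb [0.6013 0.1785] [0.5989 0.1796]
tintop [0.5086 0.0978] [0.4971 0.0937]
tinbotnear [0.4967 0.0768] [0.4799 0.0871]
onion [0.4715 0.2725] [0.4632 0.2699]
bowltop [ 0.5569 -0.2317] [ 0.5371 -0.223 ]
timer [0.3407 0.2681] [0.3342 0.2748]
garlic [0.4465 0.4449] [0.4364 0.4424]
glass [0.6776 0.3657] [0.6663 0.3622]
pot [ 0.3211 -0.3536] [ 0.2806 -0.3354]
```

```bash
cat >> h.py <<'E'
def tri(*rs):
    A=np.zeros((3,3));b=np.zeros(3)
    for o,r in rs:
        r=r/np.linalg.norm(r);M=np.eye(3)-np.outer(r,r);A+=M;b+=M@o
    p=np.linalg.solve(A,b); return p,max(np.linalg.norm(np.cross(p-o,r/np.linalg.norm(r))) for o,r in rs)
def cr(n,u,v): return ray(n,O[n][0]+(u+.5)/4-.5,O[n][1]+(v+.5)/4-.5)
E
python3 - <<'E'
from h import *
P={"BL":((363,13),(145,22)),"BR":((724,220),(590,80)),"FR":((512,297),(548,163)),"FRb":((472,585),(525,437)),
"doorL":((147,75),(66,102)),"doorR":((307,185),(312,138)),"doorRb":((293,470),(303,405)),"tintop":((79,360),(118,378))}
for k,(a,b) in P.items():
    p,e=tri(cr("scene",*a),cr("side",*b)); print(k,np.round(p,4),round(e,4))
for k,(a,b) in {"onion":((208,214),(206,244)),"bowltop":((343,303),(391,260)),"timer":((164,231),(179,272)),"glass":((257,193),(214,217))}.items(): p,e=tri(ray("scene",*a),ray("side",*b));print(k,np.round(p,3),round(e,4))
E
```

```text
BL [0.7827 0.1949 0.2122] 0.0015
BR [ 0.7976 -0.145   0.212 ] 0.0029
FR [ 0.6415 -0.1497  0.2114] 0.0012
FRb [ 0.6346 -0.1516  0.011 ] 0.006
doorL [0.6015 0.1767 0.2164] 0.0004
doorR [0.6084 0.0007 0.2171] 0.0008
doorRb [0.6096 0.0009 0.0105] 0.0016
tintop [0.5095 0.1001 0.067 ] 0.0029
onion [0.473 0.276 0.03 ] 0.0019
bowltop [ 0.569 -0.218  0.043] 0.002
timer [0.345 0.283 0.013] 0.0004
glass [ 0.681  0.371 -0.006] 0.0024
```

```bash
echo '[[[0,0,0],0.118],[[0,0,0],0.118],[[0,0,0],0.118],[[0,0,0],0.118],[[0,0,0],0.118]]' > next.json && python3 steer.py next.json .036
echo '[[[0,0,0],0.118],[[0,0,0],0.118],[[0,0,0],0.118],[[0,0,0],0.118],[[0,0,0],0.118]]' > next.json && python3 steer.py next.json
echo '[[[0,0,0],0.118],[[-0.0236,0.0229,0],0],[[-0.0236,0.0229,0],0],[[-0.0236,0.0229,0],0],[[-0.0236,0.0229,0],0]]' > next.json && python3 steer.py next.json
echo '[[[-0.0236,0.0229,0],0],[[-0.0236,0.0229,0],0],[[-0.0236,0.0229,0],0],[[-0.0236,0.0229,0],0],[[-0.0236,0.0229,0],0]]' > next.json && python3 steer.py next.json
echo '[[[-0.0236,0.0229,0],0],[[-0.0236,0.0229,0],0],[[-0.0236,0.0229,0],0],[[-0.0236,0.0229,0],0],[[-0.0236,0.0229,0],0]]' > next.json && python3 steer.py next.json
python3 - <<'E'
from rig import manip
import cv2,numpy as np
s=manip.get_state(); print({k:np.round(s[k],4).tolist() for k in("clock","position","ee_rot","qpos","width")})
d=manip.get_image("wrist"); cv2.imwrite("pics/w1.png",d["img"][:,:,::-1]); np.savez("w1.npz",p=s["position"],q=s["ee_rot"],**d)
print(np.round(d["camera_matrix"],1).tolist(),np.round(d["hand_eye"],4).tolist())
E
```

```text
clock: 0.52
position: [0.1559, 0.5532, 0.2528]
ee_rot: [0.0, 0.422, 0.907, -0.001]
contact_force: [0.4, -0.1, -0.3]
width: 0.0358
gripper_force: 0.0
clock: 0.93
position: [0.1559, 0.5532, 0.2528]
ee_rot: [0.0, 0.667, 0.745, -0.001]
contact_force: [-0.5, -0.4, -0.6]
width: 0.036
gripper_force: 0.0
clock: 1.35
position: [0.2479, 0.4577, 0.2528]
ee_rot: [0.0, 0.707, 0.707, -0.0]
contact_force: [1.0, 1.1, -0.2]
width: 0.0358
gripper_force: 0.0
clock: 1.77
position: [0.3623, 0.3392, 0.253]
ee_rot: [-0.0, 0.708, 0.706, -0.0]
contact_force: [0.0, 0.7, -0.0]
width: 0.0359
gripper_force: 0.0
clock: 2.18
position: [0.4766, 0.221, 0.253]
ee_rot: [-0.0, 0.708, 0.706, -0.0]
contact_force: [1.0, 1.3, -0.2]
width: 0.0367
gripper_force: 0.0
{'clock': 2.1833, 'position': [0.4766, 0.221, 0.253], 'ee_rot': [-0.0003, 0.7079, 0.7063, -0.0003], 'qpos': [0.3015, 0.2016, 1.608, 0.0002, 1.3327, 0.3036], 'width': 0.0367}
[[291.0, 0.0, 276.4], [0.0, 291.0, 213.4], [0.0, 0.0, 1.0]] [[-0.0009, -0.9576, -0.288, 0.0727], [1.0, -0.0008, -0.0003, 0.0009], [0.0, -0.288, 0.9576, -0.1209], [0.0, 0.0, 0.0, 1.0]]
```

View pics/w1.png

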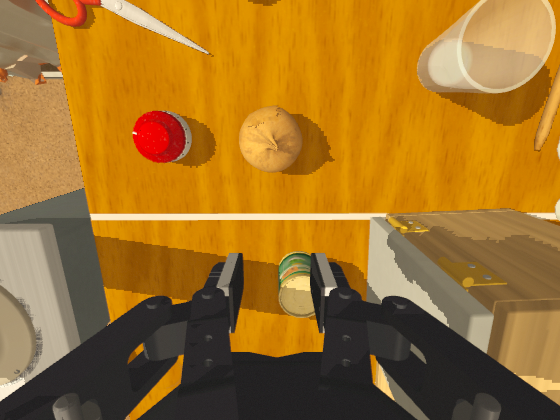

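```bash
cat >> h.py <<'E'
from scipy.spatial.transform import Rotation as Ro
def wr(f,u,v,z):
    d=np.load(f);q=d["q"];T=np.eye(4);T[:3,:3]=Ro.from_quat([*q[1:],q[0]]).as_matrix();T[:3,3]=d["p"];T=T@d["hand_eye"]
    r=T[:3,:3]@np.linalg.solve(d["camera_matrix"],[u,v,1.]);o=T[:3,3];return o+r*(z-o[2])/r[2]
E
python3 - <<'E'
from h import *
for u,v,z in((279,296,.072),(299,317,.072),(299,296,.072),(390,217,.218),(370,218,.01),(270,140,.04),(163,137,.04)): print(u,v,np.round(wr("w1.npz",u,v,z),4))
import cv2
i=cv2.imread("pics/w1.png")[200:420,180:560]; cv2.imwrite("pics/w1c.png",cv2.resize(i,(760,440),interpolation=cv2.INTER_CUBIC))
E
```

```text
279 296 [0.48   0.1007 0.072 ]
299 317 [0.5042 0.0716 0.072 ]
299 296 [0.5037 0.1007 0.072 ]
390 217 [0.5412 0.2445 0.218 ]
370 218 [0.5999 0.1776 0.01  ]
270 140 [0.4703 0.2787 0.04  ]
163 137 [0.3514 0.2823 0.04  ]
```

View pics/w1c.png

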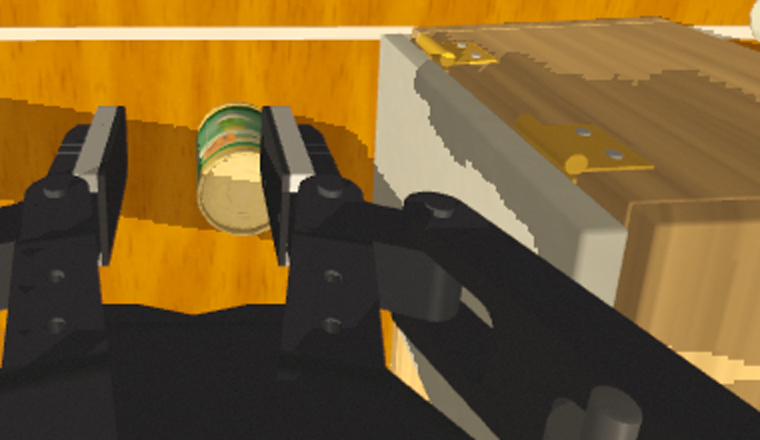

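```bash
python3 - <<'E'
from h import *
for u,v,z in((469.5,315.5,.218),(493,315.5,.218),(371,218,.01),(493,301,.22)): print(u,v,np.round(wr("w1.npz",u,v,z),4))
from rig import manip
print(np.round(manip.get_state()["position"],4))
E
```

```text
469.5 315.5 [0.598  0.1798 0.218 ]
493 315.5 [0.6126 0.1798 0.218 ]
371 218 [0.6012 0.1776 0.01  ]
493 301 [0.6087 0.1915 0.22  ]
[0.4816 0.2167 0.2528]
```

```bash
echo '[[[-0.014,0.004,0],0],[[-0.014,0.003,0],0],[[0,0,0.02],0],[[0,0,0.03],0],[[0,0,0.03],0]]' > next.json && python3 steer.py next.json
echo '[[[0,0,0.03],0],[[0,0,0.03],0],[[0,0,0.03],0],[[0,0,0.02],0],[[0,0,0.01],0]]' > next.json && python3 steer.py next.json
echo '[[[0,0,0.01],0],[[0,0,0],0],[[0,0,0],0]]' > next.json && python3 steer.py next.json
```

```text
clock: 2.65
position: [0.4835, 0.1943, 0.173]
ee_rot: [0.001, 0.708, 0.706, 0.001]
contact_force: [0.1, 0.2, -0.3]
width: 0.0359
gripper_force: 0.0
clock: 3.07
position: [0.4806, 0.1939, 0.0503]
ee_rot: [-0.002, 0.708, 0.706, -0.002]
contact_force: [0.2, -0.4, -0.4]
width: 0.0359
gripper_force: 0.0
clock: 3.32
position: [0.4834, 0.1946, 0.0436]
ee_rot: [0.0, 0.708, 0.706, 0.0]
contact_force: [0.5, 0.1, 0.6]
width: 0.036
gripper_force: 0.0
```

```bash
echo '[[[0,0.012,0.002],0],[[0,0.011,0.002],0],[[-0.012,0,0],0],[[-0.012,0,0],0],[[-0.012,0,0],0]]' > next.json && python3 steer.py next.json
echo '[[[-0.008,0,0],0],[[-0.005,0,0],0],[[-0.005,0,0],0],[[-0.005,0,0],0],[[-0.005,0,0],0]]' > next.json && python3 steer.py next.json
python3 - <<'E'
from rig import manip
import cv2,numpy as np
d=manip.get_image("scene"); a=d["img"][180:300,200:360,::-1]
d=manip.get_image("wrist"); b=d["img"][150:420,140:500,::-1]
cv2.imwrite("pics/p1.png",np.hstack([cv2.resize(a,(400,300)),cv2.resize(b,(400,300))]))
E
```

```text
clock: 3.73
position: [0.5061, 0.1571, 0.0395]
ee_rot: [0.0, 0.708, 0.706, -0.0]
contact_force: [-0.8, -0.1, 1.4]
width: 0.0362
gripper_force: 0.0
clock: 4.15
position: [0.5061, 0.1302, 0.0395]
ee_rot: [0.0, 0.708, 0.706, 0.001]
contact_force: [1.4, 1.1, 1.2]
width: 0.0364
gripper_force: 0.1
```

View pics/p1.png

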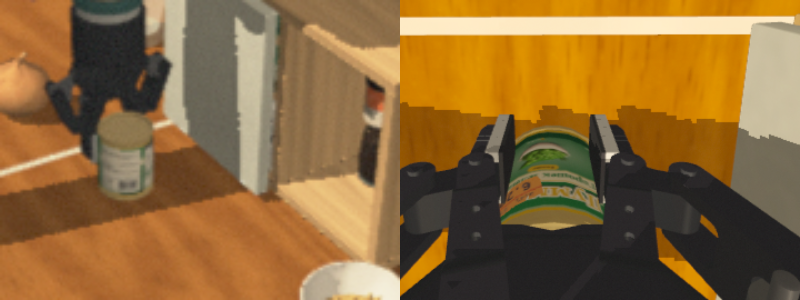

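The fingers straddle the tin's near side and it is centred and upright. I'll push it right (−y).

```bash
for i in 1; do :; done
echo '[[[-0.006,0,0],0],[[-0.006,0,0],0],[[-0.006,0,0],0],[[-0.006,0,0],0],[[-0.006,0,0],0]]' > next.json && python3 steer.py next.json
echo '[[[-0.006,0,0],0],[[-0.006,0,0],0],[[-0.006,0,0],0],[[-0.006,0,0],0],[[-0.006,0,0],0]]' > next.json && python3 steer.py next.json
echo '[[[-0.006,0,0],0],[[-0.006,0,0],0],[[-0.006,0,0],0],[[-0.006,0,0],0],[[-0.006,0,0],0]]' > next.json && python3 steer.py next.json
python3 - <<'E'
from rig import manip
import cv2
d=manip.get_image("scene"); a=d["img"][180:330,200:400,::-1]
cv2.imwrite("pics/p2.png",cv2.resize(a,(600,450)))
E
```

```text
clock: 4.67
position: [0.5057, 0.0998, 0.0393]
ee_rot: [-0.0, 0.708, 0.706, 0.0]
contact_force: [0.7, 1.4, 0.6]
width: 0.0363
gripper_force: 0.2
clock: 5.08
position: [0.5056, 0.0697, 0.0393]
ee_rot: [-0.0, 0.708, 0.706, 0.0]
contact_force: [-0.0, 1.8, 0.9]
width: 0.0361
gripper_force: 0.2
clock: 5.5
position: [0.5056, 0.0398, 0.0393]
ee_rot: [-0.0, 0.708, 0.706, 0.0]
contact_force: [-0.5, 1.3, 1.5]
width: 0.0361
gripper_force: 0.2
```

View pics/p2.png

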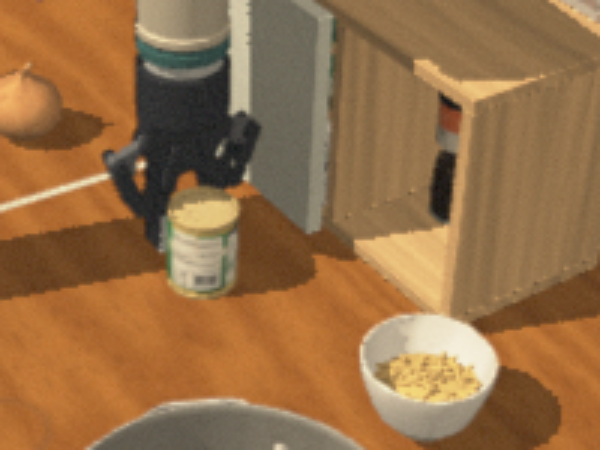

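```bash

echo '[[[-0.006,0,0],0],[[-0.006,0,0],0],[[-0.006,0,0],0],[[-0.006,0,0],0],[[-0.006,0,0],0]]' > next.json && python3 steer.py next.json
echo '[[[-0.006,0,0],0],[[-0.006,0,0],0],[[-0.006,0,0],0],[[-0.006,0,0],0],[[-0.006,0,0],0]]' > next.json && python3 steer.py next.json
echo '[[[-0.005,0,0],0],[[-0.002,0,0],0],[[0,0,0],0],[[0.005,0,0],0],[[0.015,0,0],0]]' > next.json && python3 steer.py next.json
echo '[[[0.02,0,0],0],[[0,0,-0.03],0],[[0,0,-0.03],0],[[0,0,-0.03],0],[[0,0,-0.03],0]]' > next.json && python3 steer.py next.json
echo '[[[0,0,-0.03],0],[[0,0,-0.014],0],[[0,0,0],-0.124],[[0,0,0],-0.124],[[0,0,0],-0.124]]' > next.json && python3 steer.py next.json 0 20
echo '[[[0,0,0],-0.124],[[0,0,0],-0.124],[[0,0,0],-0.124],[[0,0,0],-0.124],[[0,0,0],-0.124]]' > next.json && python3 steer.py next.json
echo '[[[0,0,0],-0.124],[[0,0,0],-0.124],[[0,0,0],-0.124],[[0,0,0],-0.124],[[0,0,0],-0.124]]' > next.json && python3 steer.py next.json
echo '[[[0,0,0],0]]' > next.json && python3 steer.py next.json
python3 - <<'E'
from rig import manip
import cv2,numpy as np
s=manip.get_state(); print(np.round(s["qpos"],3),np.round(s["position"],4),np.round(s["ee_rot"],4))
d=manip.get_image("scene"); a=d["img"][130:330,180:400,::-1]
d=manip.get_image("wrist"); b=d["img"][:,:,::-1]; np.savez("w2.npz",p=s["position"],q=s["ee_rot"],**d)
cv2.imwrite("pics/p3.png",np.hstack([cv2.resize(a,(380,345)),cv2.resize(b,(420,345))]))
E
```

```text
clock: 5.97
position: [0.5055, 0.0098, 0.0392]
ee_rot: [-0.0, 0.708, 0.706, -0.0]
contact_force: [0.8, 1.5, 0.8]
width: 0.0358
gripper_force: 0.3
clock: 6.38
position: [0.5055, -0.0202, 0.0393]
ee_rot: [-0.0, 0.708, 0.706, 0.0]
contact_force: [-0.6, 2.0, 0.9]
width: 0.036
gripper_force: 0.3
clock: 6.8
position: [0.5059, -0.0076, 0.0393]
ee_rot: [0.0, 0.708, 0.706, -0.0]
contact_force: [0.7, -0.5, -0.6]
width: 0.0361
gripper_force: 0.0
clock: 7.22
position: [0.5051, 0.0141, 0.1605]
ee_rot: [-0.0, 0.707, 0.707, -0.0]
contact_force: [1.3, -1.1, -0.2]
width: 0.0361
gripper_force: 0.0
clock: 7.63
position: [0.5055, 0.0138, 0.2038]
ee_rot: [0.0, 0.562, 0.827, 0.0]
contact_force: [-0.1, 0.1, -0.1]
width: 0.0002
gripper_force: 0.0
clock: 8.05
position: [0.5053, 0.0138, 0.2032]
ee_rot: [-0.0, 0.283, 0.959, -0.0]
contact_force: [0.3, 0.0, -0.1]
width: 0.0001
gripper_force: 0.0
clock: 8.47
position: [0.5053, 0.0138, 0.2032]
ee_rot: [-0.0, -0.023, 1.0, -0.0]
contact_force: [0.2, 0.4, 0.2]
width: 0.0001
gripper_force: 0.0
clock: 8.55
position: [0.5053, 0.0138, 0.2032]
ee_rot: [-0.0, -0.021, 1.0, -0.0]
contact_force: [0.1, -0.2, 0.5]
width: 0.0003
gripper_force: 0.0
[-0.11   0.207  1.731 -0.     1.204 -1.723] [0.5053 0.0138 0.2032] [-1.000e-04 -2.090e-02  9.998e-01 -0.000e+00]
```

View pics/p3.png

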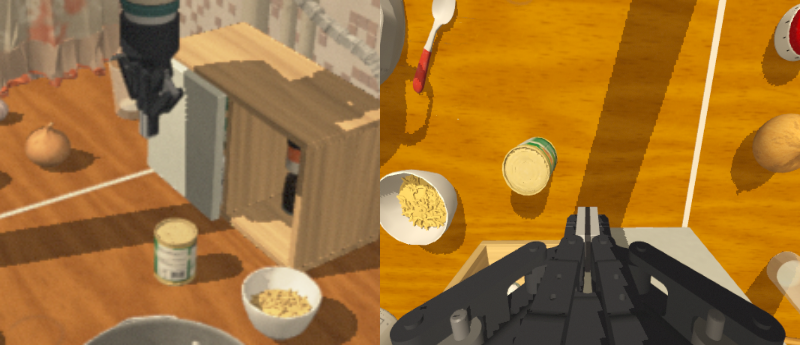

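```bash
python3 -c "
from h import *
print(wr('w2.npz',197,202,.072))"
echo '[[[-0.02,0,0],0],[[-0.02,0,0],0],[[-0.02,0,0],0],[[-0.01,0,0],0],[[0,0,0],0]]' > next.json && python3 steer.py next.json
echo '[[[-0.006,0,0],0],[[-0.003,0,0],0],[[0,0,0],0]]' > next.json && python3 steer.py next.json
python3 - <<'E'
from rig import manip
import cv2,numpy as np
s=manip.get_state(); print(s["position"],s["contact_force"])
d=manip.get_image("scene"); a=d["img"][130:280,200:400,::-1]
cv2.imwrite("pics/p4.png",cv2.resize(a,(800,600),interpolation=cv2.INTER_CUBIC))
E
```

```text
[ 0.5009088  -0.05815152  0.072     ]
clock: 9.07
position: [0.5775, 0.0161, 0.2029]
ee_rot: [0.001, -0.019, 1.0, -0.0]
contact_force: [-0.7, -0.3, -0.2]
width: -0.0001
gripper_force: 0.0
clock: 9.32
position: [0.5844, 0.0165, 0.2033]
ee_rot: [-0.0, -0.019, 1.0, 0.0]
contact_force: [-0.1, 0.0, 0.1]
width: -0.0001
gripper_force: 0.0
[0.58435339 0.01651164 0.20328869] [-0.1161348   0.01683578  0.12782856]
```

```bash

echo '[[[-0.003,0,0],0],[[-0.003,0,0],0],[[0,0,0],0]]' > next.json && python3 steer.py next.json
echo '[[[-0.003,0,0],0],[[0,0,0],0]]' > next.json && python3 steer.py next.json
echo '[[[-0.002,0,0],0],[[0,0,0],0]]' > next.json && python3 steer.py next.json
```

```text
clock: 9.62
position: [0.591, 0.0166, 0.2035]
ee_rot: [0.0, -0.02, 1.0, 0.0]
contact_force: [0.2, -0.2, 0.9]
width: -0.0002
gripper_force: 0.0
clock: 9.78
position: [0.594, 0.0168, 0.2033]
ee_rot: [0.0, -0.02, 1.0, 0.0]
contact_force: [-0.2, 0.1, -0.4]
width: -0.0002
gripper_force: 0.0
clock: 9.95
position: [0.5946, 0.0168, 0.2033]
ee_rot: [-0.001, -0.02, 1.0, -0.0]
contact_force: [-3.7, 0.7, 2.4]
width: 0.0001
gripper_force: 1.6
```

```bash

echo '[[[-0.002,0,0],0],[[0,0,0],0]]' > next.json && python3 steer.py next.json
echo '[[[-0.001,0,0],0],[[0,0,0],0]]' > next.json && python3 steer.py next.json
```

```text
clock: 10.12
position: [0.5965, 0.0168, 0.2032]
ee_rot: [-0.001, -0.02, 1.0, -0.0]
contact_force: [-4.5, -1.1, 2.9]
width: -0.0003
gripper_force: 2.4
clock: 10.28
position: [0.5979, 0.0167, 0.2033]
ee_rot: [-0.001, -0.02, 1.0, -0.0]
contact_force: [-4.0, -1.3, 2.6]
width: -0.0
gripper_force: 2.1
```

```bash

echo '[[[-0.001,0,0],0],[[0,0,0],0]]' > next.json && python3 steer.py next.json
echo '[[[0.01,0,0],0],[[0.02,0,0],0],[[0.03,0,0],0],[[0.03,0,0],0],[[0.03,0,0],0]]' > next.json && python3 steer.py next.json
echo '[[[0,0,0],0],[[0,0,0],0],[[0,0,0],0],[[0,0,0],0],[[0,0,0],0]]' > next.json && python3 steer.py next.json
python3 - <<'E'
from rig import manip
import cv2,numpy as np
s=manip.get_state(); print(s["position"],s["contact_force"])
d=manip.get_image("scene"); np.savez("scene.npz",**d); a=d["img"][140:290,230:430,::-1]
cv2.imwrite("pics/p5.png",cv2.resize(a,(800,600),interpolation=cv2.INTER_CUBIC))
E
```

```text
clock: 10.45
position: [0.5993, 0.0167, 0.2032]
ee_rot: [-0.0, -0.02, 1.0, -0.0]
contact_force: [-4.6, -2.0, 2.2]
width: 0.0004
gripper_force: 2.2
clock: 10.87
position: [0.4793, 0.0127, 0.2031]
ee_rot: [0.002, -0.02, 1.0, 0.0]
contact_force: [-0.6, -0.7, 0.1]
width: 0.0001
gripper_force: 0.0
clock: 11.28
position: [0.4811, 0.0123, 0.2034]
ee_rot: [0.001, -0.02, 1.0, 0.0]
contact_force: [-0.6, -0.4, -0.5]
width: -0.0001
gripper_force: 0.0
[0.48106318 0.01232037 0.20339632] [-0.55915234 -0.40491703 -0.49591297]
```

View pics/p5.png

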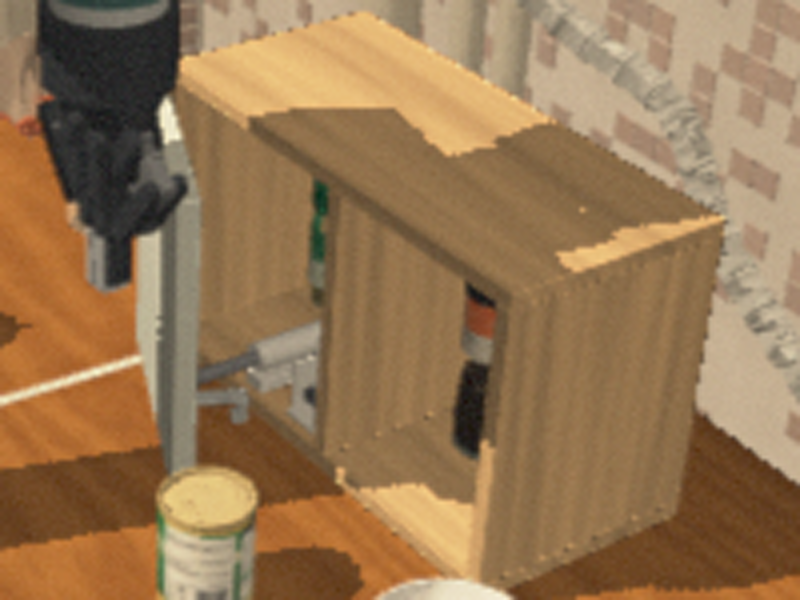

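```bash
python3 - <<'E'
from h import *
H=np.array([.614,.181])
for u,v,z in((197,182,.218),(195,462,.01),(168,472,.01)):
    p=crop("scene",u,v,z)[:2]; d=p-H; print(p, np.hypot(*d), np.arctan2(-d[0],-d[1])-.0-.044)
for th in (.45,.5):
    psi=.044;R=np.array([[np.cos(psi),-np.sin(psi)],[np.sin(psi),np.cos(psi)]])
    print(th,H+.18*R@[-np.sin(th),-np.cos(th)])
E
```

```text
[0.55411284 0.0345524 ] 0.1582193784822927 0.34418287142488807
[0.56154368 0.04112814] 0.14938475050051264 0.3147980638952603
[0.54113388 0.04024612] 0.15849645491191716 0.433695008459527
0.45 [0.54291122 0.01563257]
0.5 [0.53473514 0.0193922 ]
```

```bash

echo '[[[0,-0.02,-0.005],0],[[0,-0.025,0],0],[[0,-0.025,0],0],[[0,-0.024,0],0],[[0,0,0],0]]' > next.json && python3 steer.py next.json
echo '[[[-0.02,0,0],0],[[-0.025,0,0],0],[[-0.025,0,0],0],[[-0.02,0,0],0],[[-0.011,0,0],0]]' > next.json && python3 steer.py next.json
echo '[[[0,0,0],0],[[0,0,0],0]]' > next.json && python3 steer.py next.json
cat >> h.py <<'E'
Oc=np.array([.6275,.0125]);c,s_=np.cos(.044),np.sin(.044);Rc=np.array([[c,-s_],[s_,c]])
def cup(p): return Rc.T@(np.asarray(p)[:2]-Oc)
E
python3 -c "
from h import *;from rig import manip
s=manip.get_state();print(cup(s['position']),s['position'],s['contact_force'])"
```

```text
clock: 11.75
position: [0.4848, -0.0855, 0.2082]
ee_rot: [0.001, -0.018, 1.0, -0.001]
contact_force: [0.7, 0.1, 0.2]
width: 0.0002
gripper_force: 0.0
clock: 12.17
position: [0.5871, -0.0772, 0.2077]
ee_rot: [0.001, -0.02, 1.0, 0.0]
contact_force: [0.1, 0.5, 0.4]
width: 0.0005
gripper_force: 0.0
clock: 12.33
position: [0.5838, -0.0772, 0.2076]
ee_rot: [-0.001, -0.02, 1.0, 0.0]
contact_force: [-0.5, 0.1, -0.6]
width: 0.0003
gripper_force: 0.0
[-0.04761737 -0.08767997] [ 0.58378539 -0.07718959  0.20758269] [-0.46652382  0.11676143 -0.58983658]
```

Now slip behind the door edge (+y), watching force.

```bash

echo '[[[-0.002,0.015,0],0],[[0,0.015,0],0],[[0,0.015,0],0],[[0,0.015,0],0],[[0,0,0],0]]' > next.json && python3 steer.py next.json
echo '[[[0,0.01,0],0],[[0,0.01,0],0],[[0,0.01,0],0],[[0,0.006,0],0],[[0,0,0],0]]' > next.json && python3 steer.py next.json
python3 -c "
from h import *;from rig import manip
s=manip.get_state();print(cup(s['position']),s['position'],s['contact_force'])"
```

```text
clock: 12.75
position: [0.5821, -0.0145, 0.2086]
ee_rot: [-0.001, -0.021, 1.0, 0.001]
contact_force: [-0.3, -0.1, -0.7]
width: -0.0002
gripper_force: 0.0
clock: 13.17
position: [0.5822, 0.0197, 0.2083]
ee_rot: [-0.0, -0.02, 1.0, 0.0]
contact_force: [0.3, 0.1, 0.4]
width: 0.0001
gripper_force: 0.0
[-0.0449555  0.0092186] [0.58218252 0.01973227 0.20833088] [0.28961665 0.0801114  0.35311584]
```

```bash

echo '[[[0,0,0],0.1],[[0,0,0],0.1],[[0,0,0],0.105],[[0.005,0,0],0.03],[[0.005,0,0],0.03]]' > next.json && python3 steer.py next.json
echo '[[[0.007,-0.0003,0],0.042],[[0.007,-0.0003,0],0.042],[[0.007,-0.0003,0],0.042],[[0.007,-0.0003,0],0.042],[[0.007,-0.0003,0],0.042]]' > next.json && python3 steer.py next.json
cat > st.py <<'E'
from h import *;from rig import manip
s=manip.get_state();p=cup(s['position']);d=p-[-.006,.169];q=s['ee_rot']
y=Ro.from_quat([*q[1:],q[0]]).as_matrix()[:2,0];x=Rc.T@y
print("cup",p.round(4),"r",np.hypot(*d).round(4),"phi",np.arctan2(-d[0],-d[1]).round(3),"alpha",np.arctan2(x[1],-x[0]).round(3),np.round(s['contact_force'],1),np.round(s['qpos'],2))
E
python3 st.py
```

```text
clock: 13.58
position: [0.573, 0.0207, 0.2081]
ee_rot: [-0.0, 0.163, 0.987, -0.0]
contact_force: [0.2, 0.4, -0.3]
width: -0.0
gripper_force: 0.0
clock: 14.0
position: [0.5401, 0.0331, 0.2083]
ee_rot: [0.0, 0.266, 0.964, -0.0]
contact_force: [0.3, 0.1, -0.1]
width: 0.0001
gripper_force: 0.3
cup [-0.0864  0.0244] r 0.1654 phi 0.507 alpha 0.582 [ 0.3  0.1 -0.1] [-0.07  0.25  1.65 -0.    1.24 -1.1 ]
```

```bash

echo '[[[0.008,-0.0004,0],0.048],[[0.008,-0.0004,0],0.048],[[0.008,-0.0004,0],0.048],[[0.008,-0.0004,0],0.048],[[0.008,-0.0004,0],0.048]]' > next.json && python3 steer.py next.json
echo '[[[0.008,-0.0004,0],0.048],[[0.008,-0.0004,0],0.048],[[0.008,-0.0004,0],0.048],[[0.008,-0.0004,0],0.048],[[0.008,-0.0004,0],0.048]]' > next.json && python3 steer.py next.json
python3 st.py
```

```text
clock: 14.42
position: [0.5067, 0.0551, 0.2083]
ee_rot: [0.0, 0.38, 0.925, -0.0]
contact_force: [0.3, -1.0, 0.0]
width: 0.0002
gripper_force: 0.3
clock: 14.83
position: [0.4794, 0.0845, 0.2083]
ee_rot: [0.0, 0.488, 0.873, -0.0]
contact_force: [0.7, -1.5, -0.4]
width: 0.0002
gripper_force: 0.3
cup [-0.1448  0.0785] r 0.1657 phi 0.993 alpha 1.062 [ 0.7 -1.5 -0.4] [ 0.03  0.18  1.76 -0.    1.21 -0.52]
```

```bash

echo '[[[0.008,-0.0004,0],0.048],[[0.008,-0.0004,0],0.048],[[0.008,-0.0004,0],0.048],[[0.008,-0.0004,0],0.048],[[0.008,-0.0004,0],0.048]]' > next.json && python3 steer.py next.json
echo '[[[0.008,-0.0004,0],0.048],[[0.006,-0.0003,0],0.036],[[0.005,-0.0003,0],0.03],[[0.005,-0.0003,0],0.03],[[0.004,-0.0003,0],0.024]]' > next.json && python3 steer.py next.json
python3 st.py
echo '[[[0.004,-0.0003,0],0.024],[[0.003,-0.0002,0],0.018],[[0.002,-0.0001,0],0.012],[[0,0,0],0],[[0,0,0],0]]' > next.json && python3 steer.py next.json
python3 st.py
python3 - <<'E'
from rig import manip
import cv2
cv2.imwrite("pics/p6.png",manip.get_image("scene")["img"][:,:,::-1])
E
```

```text
clock: 15.25
position: [0.46, 0.1195, 0.2083]
ee_rot: [0.0, 0.589, 0.808, -0.0]
contact_force: [-0.1, -1.0, -0.7]
width: -0.0001
gripper_force: 0.3
clock: 15.67
position: [0.4516, 0.1464, 0.2083]
ee_rot: [0.0, 0.654, 0.757, -0.0]
contact_force: [-0.2, -0.3, 0.6]
width: -0.0001
gripper_force: 0.2
cup [-0.1699  0.1415] r 0.1662 phi 1.404 alpha 1.469 [-0.2 -0.3  0.6] [ 0.17  0.16  1.78 -0.    1.2   0.02]
clock: 16.08
position: [0.4501, 0.1553, 0.2083]
ee_rot: [0.0, 0.673, 0.739, 0.0]
contact_force: [-0.6, -0.3, -0.1]
width: -0.0004
gripper_force: 0.0
cup [-0.171   0.1505] r 0.166 phi 1.459 alpha 1.521 [-0.6 -0.3 -0.1] [ 0.19  0.16  1.78 -0.    1.2   0.09]
```

```bash

echo '[[[0.003,-0.0002,0],0.018],[[0.003,-0.0002,0],0.018],[[0.001,0,0],0.006],[[0,0,0],0],[[0,0,0],0]]' > next.json && python3 steer.py next.json
python3 st.py
echo '[[[-0.008,0,0],0],[[-0.015,0,0],0],[[-0.02,0,0],0],[[-0.02,0,0],0],[[0,0,-0.02],0]]' > next.json && python3 steer.py next.json
echo '[[[0,0,-0.03],0],[[0,0,-0.03],0],[[0,0,-0.02],0],[[0,0,0],0],[[0,0,0],0]]' > next.json && python3 steer.py next.json
python3 st.py
python3 - <<'E'
from rig import manip
from h import *
import cv2
W={}
for n in("scene","side"):
    d=manip.get_image(n); W[n]=d["img"]; cv2.imwrite(f"pics/end_{n}.png",d["img"][:,:,::-1])
# predicted pixels of door corners for theta, compared with edges: where white/grey (low-saturation) panel lies
for n in W:
    d=np.load(f"{n}.npz");K=d["camera_matrix"];T=np.linalg.inv(d["T"])
    for th in(1.45,1.55,1.65):
        u=np.array([-np.sin(th),-np.cos(th)]);m=np.array([-np.cos(th),np.sin(th)])
        for lab,p in(("inner top",.18*u),("outer top",.18*u+.015*m)):
            w=Oc+Rc@(p+[-.006,.169]);x=K@(T[:3,:3]@[*w,.218]+T[:3,3]);print(n,th,lab,(x[:2]/x[2]).round(1))
hsv={n:cv2.cvtColor(W[n],cv2.COLOR_RGB2HSV) for n in W}
for n,(r,c0,c1) in {"scene":(205,190,290),"side":(215,200,300)}.items():
    print(n,"S",hsv[n][r,c0:c1:3,1].tolist(),"V",hsv[n][r,c0:c1:3,2].tolist())
# tin green/cream & others: changed pixels against the first pictures
for n in W:
    a=cv2.imread(f"pics/{n}0.png")[:,:,::-1]; m=(cv2.absdiff(a.copy(),W[n]).max(2)>50).astype(np.uint8)
    m=cv2.morphologyEx(m,cv2.MORPH_OPEN,np.ones((3,3)))
    k,_,st,ce=cv2.connectedComponentsWithStats(m); print(n,[st[i].tolist() for i in range(1,k) if st[i,4]>40])
E
```

```text
clock: 16.55
position: [0.4489, 0.1625, 0.2083]
ee_rot: [-0.0, 0.689, 0.725, 0.0]
contact_force: [-0.6, 0.1, -0.3]
width: -0.0
gripper_force: 0.0
cup [-0.1718  0.1577] r 0.1662 phi 1.503 alpha 1.564 [-0.6  0.1 -0.3] [0.2  0.16 1.78 0.   1.2  0.15]
clock: 16.97
position: [0.4498, 0.096, 0.2254]
ee_rot: [-0.002, 0.69, 0.724, -0.004]
contact_force: [-0.4, -0.6, 1.3]
width: -0.0
gripper_force: 0.0
clock: 17.38
position: [0.4526, 0.0989, 0.3093]
ee_rot: [0.001, 0.689, 0.725, 0.001]
contact_force: [0.5, 1.4, -0.7]
width: 0.0
gripper_force: 0.0
cup [-0.1709  0.094 ] r 0.1811 phi 1.144 alpha 1.564 [ 0.5  1.4 -0.7] [ 0.06  0.07  1.62 -0.    1.44  0.01]
scene 1.45 inner top [211.7 175.9]
scene 1.45 outer top [208.2 173.7]
scene 1.55 inner top [207.9 173.1]
scene 1.55 outer top [205.  170.7]
scene 1.65 inner top [204.7 170.2]
scene 1.65 outer top [202.4 167.7]
side 1.45 inner top [237.  195.2]
side 1.45 outer top [231.2 194.6]
side 1.55 inner top [230.1 194.3]
side 1.55 outer top [224.6 193.5]
side 1.65 inner top [223.6 193.2]
side 1.65 outer top [218.4 192.1]
scene S [184, 181, 184, 178, 150, 
[... 1313 characters left out ...]
, 21, 32, 523], [3, 26, 18, 31, 367], [239, 33, 126, 172, 5267], [268, 55, 5, 30, 100], [0, 121, 31, 93, 621], [0, 160, 85, 237, 5918], [221, 186, 42, 81, 1664], [344, 195, 33, 47, 595], [337, 199, 10, 11, 94], [278, 207, 35, 30, 368], [155, 209, 51, 32, 652], [295, 227, 10, 13, 74], [130, 231, 26, 26, 314], [388, 235, 11, 10, 49], [315, 239, 33, 39, 739], [279, 241, 14, 15, 105], [159, 245, 8, 8, 42], [221, 248, 84, 132, 2813], [145, 310, 22, 9, 126], [80, 320, 80, 84, 1642], [115, 328, 9, 26, 131], [176, 339, 67, 81, 1625], [47, 377, 87, 43, 1291], [243, 376, 12, 25, 178], [268, 376, 38, 36, 675], [151, 380, 17, 8, 63], [113, 383, 63, 37, 1236], [234, 384, 6, 15, 62], [57, 399, 15, 6, 68]]
```

```bash
python3 -c "
from rig import manip
print(manip.sign_off())"
```

```text
the job is handed in; nothing more can be done
None
```

I pushed the tin clear of the door's swing, released the catch and swung the door open to about 1.55 rad, roughly square to the cupboard; I handed the job in at about 17.5 s with the robot touching nothing. The final door angle comes from pixel measurements and the finger's position, as all 10 picture views were used. The other objects were never touched on purpose, and I didn't check them again at the end.

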